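# Clear the headset and turn the ball dish to the feed chute

## Task

First lift the headset that stands over the ball dish and hang it astride the middle of the steel rail, letting it hang there by its inner strap. Then pick up the dish by its red handle and, keeping it level and so gentle that the loose steel ball never leaves the red ring, lift it about 5 cm straight off its pad and turn it a quarter turn anticlockwise (seen from above), so that its green spout faces the green chute while the dish is still centred above the pad. Finish while still holding the dish up there, level and still, with the headset still on the rail; leave the tester, the screwdriver and the yellow reel alone.

Things in the scene. Friction and masses are not known exactly. Their poses are not given: they have to be found in the camera images.
- station: Fixed ball-feed station on the bench. Origin on the bench under the centre of a round aluminium pad (72 mm across, 10 mm high). Its +y axis points from the pad to a grey and green chute block, which begins 115 mm from the pad's centre, ends at 195 mm, is 44 mm wide and 52 mm high.
- station_pad (a point): Centre of the pad's top, 10 mm above the bench; axes as the station's.
- dish: Loose white dish, 100 mm across, 21 mm high, about 120 g, standing on the pad. Origin: centre of its underside, z up. Green spout along +x, red handle along -x. Its hollow slopes 8 degrees to the middle inside radius 28 mm, 24 degrees from there to the rim; red ring of 26 mm radius marked in it. At the start its +x is within 0.15 rad of the station's +x; it must end along the station's +y.
- dish_centre (a point): Point on the dish's axis 18 mm above its underside: where the ball's centre rests.
- dish_grip (a point): Where to grip the red handle, 88 mm from the dish's axis along its -x, 24 mm above the dish's underside. The handle is a straight bar along the dish's x, 16 mm wide (grip across this, along the dish's y), 24 mm tall (10 to 34 mm above the underside), from 46 to 114 mm from the axis.
- dish_spout (a point): Tip of the green spout, 80 mm from the axis along the dish's +x, 22 mm above its underside; its rims rise 8 mm higher.
- ball_center (a point): Centre of the loose steel ball, 20 mm across, 33 g, lying in the middle of the dish.
- headset: Loose rigid black and blue headset, about 220 g, standing on its two ear cups astride the dish. Origin on the bench midway between the cups, z up, y from cup to cup. 190 mm over the cups, 167 mm tall; cups 58 mm wide along x, 60 mm tall, inner faces 63 mm from the middle. An outer arch band on top; below it a rigid blue inner strap, 24 mm wide along x.
- headset_top (a point): Middle of the arch's level top stretch, 163 mm above the origin: the place to grip from above. The band there is 16 mm wide along the headset's x (grip across this), 8 mm thick, level for 32 mm either way along y. The gap between it and the inner strap below is 33 mm.
- headset_strap (a point): Middle of the underside of the inner strap, 120 mm above the headset's origin; the strap rests on the rail here. It is level for 22 mm either way along y, then slopes down to both sides.
- rail: Fixed steel rail: a level bar 12 mm thick, 260 mm long along its y axis, on two posts 248 mm apart (14 mm thick, 139 mm tall, round feet 48 mm across). Origin on the bench under the bar's middle, z up. The headset belongs with one cup on each side of the bar: headset y along the rail's x, either way round. To pass over the bar sideways, the cups must be lifted above it.
- rail_mid (a point): Top of the bar at its middle, 138 mm above the bench.
- tester: Bystander: black handheld tester lying flat, 160 x 85 x 37 mm, with a light blue screen. Origin at the centre of its underside.
- screwdriver: Bystander: screwdriver with orange handle, lying on the bench.
- reel: Bystander: yellow and white reel lying flat, 64 mm across, 36 mm high.

How it is judged:
On the way, in this order (a step that is already met when the one before it is completed fails the run):
1. the headset hangs astride the rail's middle by its strap, let go (contact force between headset and rail above 0.8 N and contact force between headset and the fingers below 0.1 N and distance between headset_strap and rail_mid below 0.06 m and z of headset_strap in the frame of rail above 0.128 m and angle between headset's own z axis and vertical below 0.35 rad and angle between the y axis of headset and the x axis of rail, either way round below 0.6 rad and linear speed of headset below 0.05 m/s), for 0.2 s.
2. the dish is held up clear of its pad (z of dish in the frame of station_pad above 0.025 m and contact force between dish and station below 0.05 N and contact force between dish and the fingers above 1 N), for 0.2 s.
At the end, for the whole second after the job is handed in: Headset hangs on the rail alone, strap within 60 mm of its middle, 0.6 rad of square, tilt < 0.35 rad. Fingers alone hold the dish still, 25-100 mm over the pad, within 30 mm of its centre, level to 0.10 rad, spout to the chute within 0.17 rad, ball within 12 mm of the middle (all of step 1 and all of step 2 and z of dish in the frame of station_pad below 0.1 m and contact force between dish and headset below 0.05 N and horizontal distance between dish_centre and station_pad below 0.03 m and angle between dish's own z axis and vertical below 0.1 rad and angle between the x axis of dish and the y axis of station, either way round below 0.17 rad and y of dish_spout in the frame of station above 0.03 m and horizontal distance between ball_center and dish_centre below 0.012 m and distance between ball_center and dish_centre below 0.02 m and linear speed of dish below 0.03 m/s); the arm keeps its last pose, push and grip.
It fails at once if the ball leaves the red ring (26 mm from the dish's middle) (distance between ball_center and dish_centre above 0.027 m).
It fails at once if the dish is tilted by more than 0.2 rad (angle between dish's own z axis and vertical above 0.2 rad).
It fails at once if the handheld tester is disturbed (moved over 20 mm) (distance of tester from where it was at the start of the episode above 0.02 m).
It fails at once if the screwdriver is disturbed (moved over 20 mm) (distance of screwdriver from where it was at the start of the episode above 0.02 m).
It fails at once if the reel is disturbed (moved over 20 mm) (distance of reel from where it was at the start of the episode above 0.02 m).
It also fails if it takes over 67 s, if anything falls off the work surface, if the arm or the gripper's body presses on something with over 40 N, if the wrist force passes 120 N, or if a joint passes its speed limit or range.

## Robot

A 7-joint arm with a two-finger parallel gripper is mounted at the origin on the work surface. World frame = base frame: x ahead of the robot, y to its left, z up, the work surface at z = 0. Lengths are in m, angles in rad, forces in N, time in s.
With the tool pointing down it reaches from about 0.425 to 1.025 m from the base axis. Payload 3.6 kg.
Tool frame: the origin (TCP) lies at the very end of the fingers, on their centre line; the grasp point (between the pads) lies 19 mm behind it (grip_point_offset is the distance from the TCP to the grasp point, in m); z points along the fingers, y is the direction in which the jaws open and shut (so a half turn about z gives the same grasp; the last joint's range is limited). The gripper opens to 85 mm and grips with 20 to 120 N. Pads are 22 mm wide; open, the fingers measure 114 mm over their backs; the gripper's body (76 mm by 85 mm) begins 54 mm behind the grasp point. The pads swing forward as they close: fully open they stand 13 mm farther back than shut.
Start: joints at [-1.341, 0.591, 0.048, 1.609, -0.033, 0.943, -0.034], TCP at [0.23, 0.688, 0.198] pointing down, gripper open.
Joint ranges: [-2.69, 2.69], [-0.47, 2.24], [-1.27, 1.36], [0.19, 2.51], [-1.53, 4.68], [0.08, 2.07], [-3.09, 3.09]. Speed limits (rad/s): [2.57, 2.57, 3.14, 3.14, 3.14, 3.14, 3.14].

## Interface

Orientations are given as a 3x3 rotation matrix whose columns are the frame's x, y, z axes.
In Python, from station import move_pose, move_straight, goto_joints, gripper_to, pause, ik, get_state, get_image, calibration, MotionError, job_done, grip_point_offset gives the robot as it stands. Calls block until the motion is done:
- move_pose(position, orientation): joint-space move of the TCP to a pose.
- move_straight(position, max_speed=0.15, ori=None, guard=None): straight line of the TCP; ori=None keeps the orientation; max_speed is the mean speed in m/s. With guard (N) it stops when the force on the tool has changed by that much, and returns True; else False.
- goto_joints(angles): joint-space move.
- gripper_to(opening): opening from 0.0 (shut) to 1.0 (fully open); the grip force is fixed at half the most; returns when the fingers have stopped.
- pause(seconds).
- ik(position, orientation): joint angles nearest the present ones, or None.
- get_state(): the state.
- get_image(name): name is "side" or "top"; returns the picture (400x640x3 uint8, red, green, blue); there is no depth.
- calibration(name): a dict with "vertical_fov" (degrees; the focal length in pixels is half the picture's height over the tangent of half this angle, whatever the lens; pixels are square), "cx", "cy" (the principal point, pixels), "R" (3x3) and "t" (3): a world point X has camera coordinates R X + t. Camera axes: x right, y down, z forward; pixel columns grow to the right and rows downward; lengths in m; the calibration is good to about 2 mm. A picture is of the moment at which its call begins. calibration takes no time and is no camera call.
A pose or a line that the arm cannot do raises MotionError and nothing moves.
- job_done(): hands the job in, once; it reports no verdict.
The state is a dict: "t": time; "joint_positions": joint angles; "joint_velocities": joint speeds; "joint_torque": joint torques, N m; "ee_pos": TCP position; "orientation": TCP orientation; "wrist_force": force on the tool from outside, world axes, zero at the start; "ft_torque": the same for the moment, N m; "finger_gap": opening from 0.0 (shut) to 1.0 (fully open).
Only numpy, scipy, OpenCV 4.12 (cv2) and the standard library are available. Lean on these libraries where they do the work, as an engineer would, in place of code of your own. Each camera call takes 0.05 s, during which the arm holds its last target. There are 200 camera calls.

## Working session

There is one attempt and no reset: what is moved stays moved. The work goes in short steps, each a Python script; the robot and the scene stay as the last script left them, time stands still between calls to the robot, and variables do not carry over. Pictures are saved under pics/ and viewed, about 8 in all and at most 12, crops included, and the job is handed in when it is done.

```bash
mkdir -p pics; ls
python3 - <<'E'
from station import *
import cv2
for n in("side","top"):
    im=get_image(n); cv2.imwrite(f"pics/{n}0.png",im[:,:,::-1]); print(n,calibration(n))
s=get_state(); print(s["t"],s["ee_pos"],s["orientation"],s["finger_gap"],grip_point_offset)
E
```

```text
pics
side {'vertical_fov': 49.36435529534534, 'cx': 314.77343733085803, 'cy': 205.43599389977064, 'R': array([[ 0.68880154, -0.7249259 , -0.00590619],
       [-0.53991716, -0.50754133, -0.67148437],
       [ 0.48377877,  0.46570832, -0.74099518]]), 't': array([-0.44726367,  0.36809765,  0.80814394])}
top {'vertical_fov': 57.917231009023794, 'cx': 313.00477473264, 'cy': 205.1374458249388, 'R': array([[ 0.02226502, -0.99974294,  0.00428168],
       [-0.99295797, -0.02261195, -0.11628918],
       [ 0.1163561 , -0.00166235, -0.99320617]]), 't': array([-0.09456155,  0.57687305,  0.84386783])}
0.1 [0.22971014 0.68680121 0.19646587] [[-9.48375173e-01  3.17150208e-01 -5.26778904e-04]
 [ 3.17150627e-01  9.48373237e-01 -1.91902162e-03]
 [-1.09035091e-04 -1.98702072e-03 -9.99998020e-01]] 1.0022451281411255 0.0187
```

View pics/side0.png

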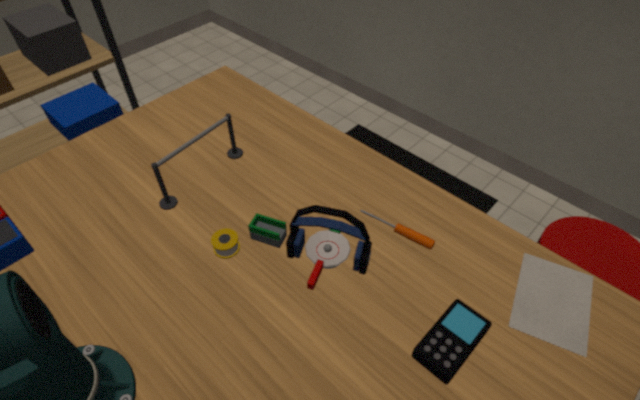

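View pics/top0.png

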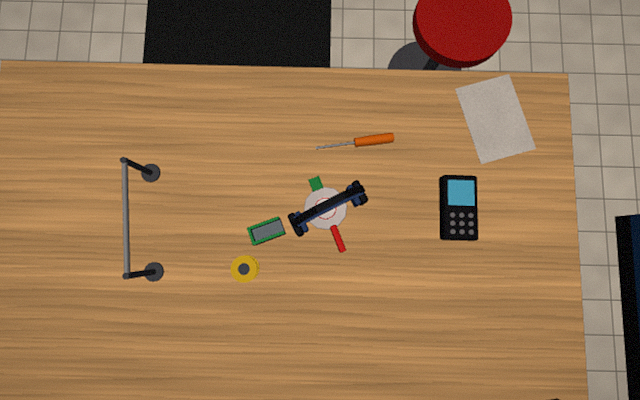

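Run:
```python
import cv2
a=cv2.imread("pics/side0.png")[105:300,140:400]; b=cv2.imread("pics/top0.png")[145:290,110:376]
for n,i in(("sc",a),("tc",b)): cv2.imwrite(f"pics/{n}.png",cv2.convertScaleAbs(cv2.resize(i,None,fx=3,fy=3,interpolation=cv2.INTER_CUBIC),alpha=1.4))
```

```text
(no output)
```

View pics/sc.png

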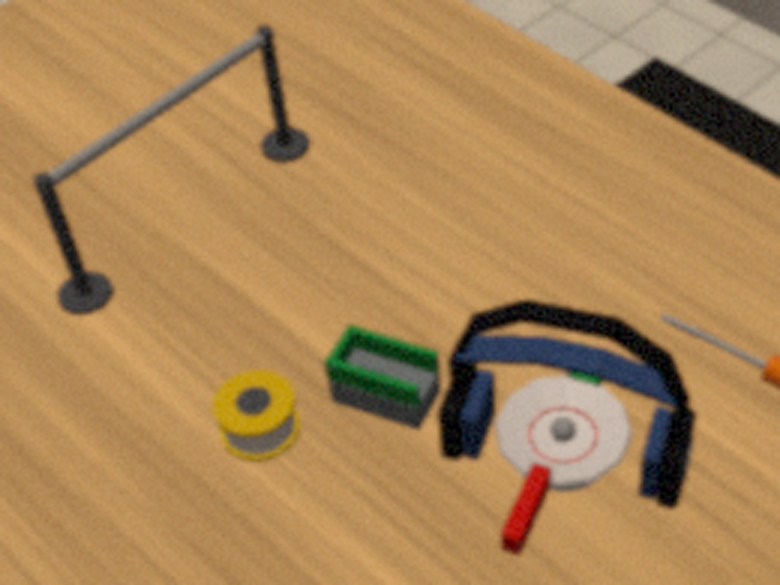

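View pics/tc.png

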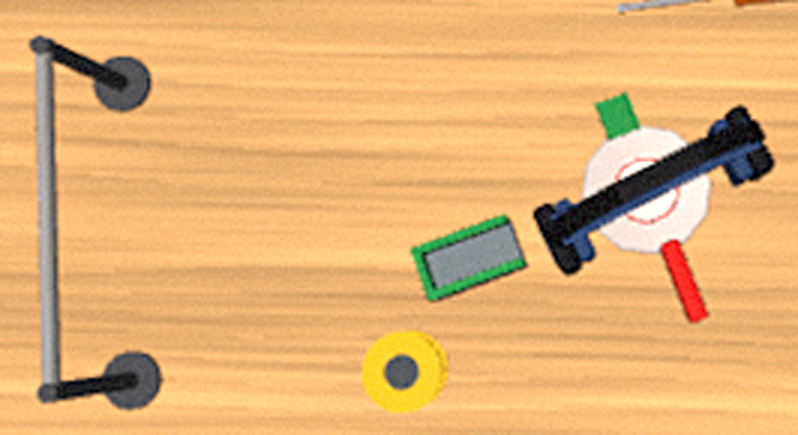

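```bash
cat > h.py <<'E'
import numpy as np
from station import *
def cam(n):
    c=calibration(n); f=200/np.tan(np.radians(c["vertical_fov"])/2)
    return np.array([[f,0,c["cx"]],[0,f,c["cy"]],[0,0,1]]), np.array(c["R"]), np.array(c["t"])
def sp(p): return (np.array(p)+.5)/3-.5+[140,105]
def tp(p): return (np.array(p)+.5)/3-.5+[110,145]
def ray(n,p):
    K,R,t=cam(n); d=R.T@np.linalg.inv(K)@[*p,1]; return -R.T@t,d/np.linalg.norm(d)
def atz(n,p,z):
    o,d=ray(n,p); return o+d*(z-o[2])/d[2]
def tri(s,t):
    (o1,d1),(o2,d2)=ray("side",sp(s)),ray("top",tp(t))
    k=np.linalg.lstsq(np.c_[d1,-d2],o2-o1,rcond=None)[0]
    a,b=o1+k[0]*d1,o2+k[1]*d2
    return (a+b)/2,np.linalg.norm(a-b)
def proj(n,X):
    K,R,t=cam(n); q=K@(R@X+t); return q[:2]/q[2]
E
python3 - <<'E'
from h import *
np.set_printoptions(precision=4,suppress=True)
P={"railfar":((265,33),(41,45)),"railnear":((43,181),(48,393)),"footfar":((285,145),(123,84)),"footnear":((85,291),(132,380)),
"arch":((573,316),(648,181)),"dish":((564,432),(646,189)),"hend":((514,543),(698,318)),"ch1":((328,365),(434,300)),"ch2":((350,327),(412,250)),"ch3":((438,354),(505,215)),"ch4":((418,403),(527,265)),"reel":((254,401),(402,372))}
for k,(a,b) in P.items(): print(k,*tri(a,b))
h=[atz("top",tp(p),.044) for p in((672,243),(698,319))]; print("handle",h,np.arctan2(*(h[0]-h[1])[1::-1]))
for c in((536,210),(570,273),(741,108),(773,172)): print("cuptop",atz("top",tp(c),.06))
for c in((412,250),(505,215),(527,265),(434,300)): print("chute",atz("top",tp(c),.052))
print("spout",atz("top",tp((613,97)),.036))
print("dishc",atz("top",tp((646,189)),.031), atz("side",sp((564,430)),.031), "ball s",atz("side",sp((564,429)),.028))
E
```

```text
railfar [0.6589 0.3355 0.1295] 0.0013511023138476773
railnear [0.4096 0.3089 0.1312] 0.0015049901217170176
footfar [ 0.6574  0.3342 -0.0026] 0.0007585168087051058
footnear [0.4098 0.3066 0.0017] 0.0002207311738761699
arch [ 0.5705 -0.1125  0.1587] 0.014319669387384371
dish [ 0.5753 -0.1116  0.0189] 0.0008546985180180322
hend [ 0.4718 -0.1557  0.0272] 0.00285432873594437
ch1 [0.4805 0.0547 0.0467] 0.0006117875572756755
ch2 [0.5197 0.0739 0.0445] 0.0011985785212677597
ch3 [0.5492 0.0012 0.0442] 0.0009396402510504165
ch4 [ 0.51   -0.0165  0.0331] 0.0002698104895496023
reel [0.4233 0.0799 0.0318] 0.0009575933598968505
handle [array([ 0.5295, -0.1319,  0.044 ]), array([ 0.47  , -0.1533,  0.044 ])] 0.3459752531461677
cuptop [ 0.552  -0.0241  0.06  ]
cuptop [ 0.5034 -0.052   0.06  ]
cuptop [ 0.6367 -0.1839  0.06  ]
cuptop [ 0.5862 -0.2095  0.06  ]
chute [0.5189 0.0729 0.052 ]
chute [0.5482 0.0008 0.052 ]
chute [ 0.5092 -0.0178  0.052 ]
chute [0.4802 0.054  0.052 ]
spout [ 0.6479 -0.0824  0.036 ]
dishc [ 0.5737 -0.1109  0.031 ] [ 0.5703 -0.1165  0.031 ] ball s [ 0.5727 -0.1144  0.028 ]
```

Run:
```python
from h import *
import cv2
np.set_printoptions(precision=4,suppress=True)
a,b=[atz("side",sp(p),.167) for p in((528,303),(621,322))]; print(a,b,np.linalg.norm(a-b),(a+b)/2,np.arctan2(*(a-b)[1::-1]))
for p in((575,212),(648,181),(720,145)): print(atz("top",tp(p),.167))
rz=lambda q:np.array([[np.cos(q),-np.sin(q),0],[np.sin(q),np.cos(q),0],[0,0,1]])
H=[(-.008,-.032,.167),(-.008,.032,.167),(.008,.032,.167),(.008,-.032,.167)]
C1=[(sx*.029,y,z) for y in(.095,) for sx,z in((1,0),(1,.06),(-1,.06),(-1,0))]; C2=[(x,-y,z) for x,y,z in C1]
hp=((.568,-.117,0),.48); dp=((.5745,-.113,.010),.365); stn=((.573,-.115,0),.384)
L=[(hp,H),(hp,C1),(hp,C2),
(dp,[(-.114,-.008,.034),(-.114,.008,.034),(-.046,.008,.034),(-.046,-.008,.034)]),(dp,[(.05*np.cos(u),.05*np.sin(u),.021) for u in np.arange(0,6.3,.3)]),
(stn,[(-.022,.115,.052),(-.022,.195,.052),(.022,.195,.052),(.022,.115,.052)])]
out=[]
for n,o,(c0,r0) in(("side",sp,(218,190)),("top",tp,(235,170))):
    im=cv2.imread(f"pics/{n}0.png")[r0:r0+95,c0:c0+160]
    im=cv2.convertScaleAbs(cv2.resize(im,None,fx=5,fy=5,interpolation=cv2.INTER_CUBIC)[:300 if n=="top" else 475],alpha=1.5)
    for (p,q),pts in L:
        uv=[((proj(n,rz(q)@v+p)-[c0,r0]+.5)*5) for v in map(np.array,pts)]
        cv2.polylines(im,[np.int32(uv)],True,(255,255,0),1)
    cv2.imwrite(f"pics/ov_{n}.png",im);
```

```text
[ 0.5582 -0.0905  0.167 ] [ 0.5893 -0.1494  0.167 ] 0.06656461485074033 [ 0.5738 -0.1199  0.167 ] 2.0566881582425096
[ 0.5417 -0.0579  0.167 ]
[ 0.5641 -0.1074  0.167 ]
[ 0.5902 -0.1565  0.167 ]
```

View pics/ov_side.png

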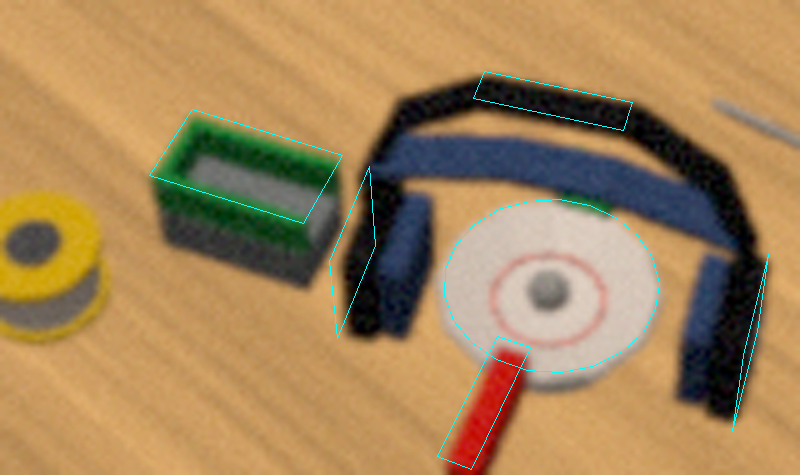

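View pics/ov_top.png

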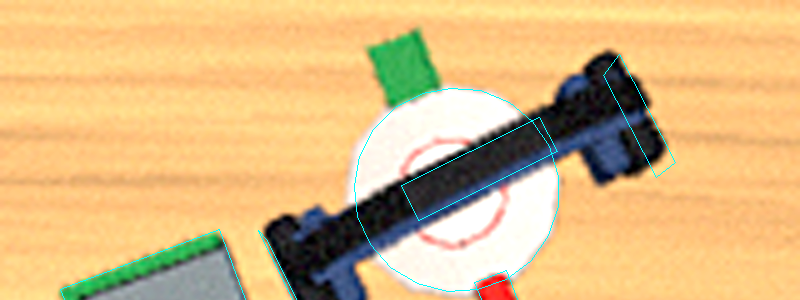

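```bash
cat >> h.py <<'E'
def down(a):  # tool down, jaws along world angle a
    c,s=np.cos(a),np.sin(a); return np.array([[-s,c,0],[c,s,0],[0,0,-1.]])
E
python3 - <<'E'
from h import *
import cv2
np.set_printoptions(precision=4,suppress=True)
def st(m): s=get_state(); print(m,round(s["t"],2),np.array(s["ee_pos"]),np.array(s["wrist_force"]),s["finger_gap"],np.array(s["joint_positions"]))
hx,hy,a=.571,-.116,.46
s=get_state(); p=s["ee_pos"]
move_straight([p[0]+.1,p[1]-.1,.30],max_speed=.25)
move_pose([hx,hy,.23],down(a)); st("above")
print(move_straight([hx,hy,.145],max_speed=.1,guard=8)); st("at")
gripper_to(0.0); st("grip")
move_straight([hx,hy,.320],max_speed=.1); st("up")
cv2.imwrite("pics/side1.png",get_image("side")[:,:,::-1]);cv2.imwrite("pics/top1.png",get_image("top")[:,:,::-1])
i=np.hstack([cv2.imread(f"pics/{n}1.png")[60:360,r:r+400] for n,r in(("side",130),("top",100))]); cv2.imwrite("pics/v1.png",i)
E
```

```text
above 3.59 [ 0.5715 -0.1145  0.2299] [-0.0724 -0.4607  0.1748] 0.9998781045013181 [-0.3381  0.4345  0.6314  1.9237 -0.3273  0.8863  0.9214]
False
at 4.59 [ 0.5716 -0.1163  0.1455] [-0.3468 -0.1518  0.0672] 0.9984716933870954 [-0.2714  0.538   0.5565  1.9954 -0.4224  0.7212  1.0041]
grip 5.36 [ 0.571 -0.116  0.145] [-0.5804  0.124  -0.2195] 0.0031477700692490443 [-0.2714  0.5385  0.556   1.9962 -0.4224  0.7211  1.0042]
up 7.26 [ 0.5706 -0.1159  0.3194] [ 0.2508 -0.4134  0.119 ] -0.0015458982563069355 [-0.3915  0.3417  0.6869  1.8218 -0.2449  1.0655  0.847 ]
```

View pics/v1.png

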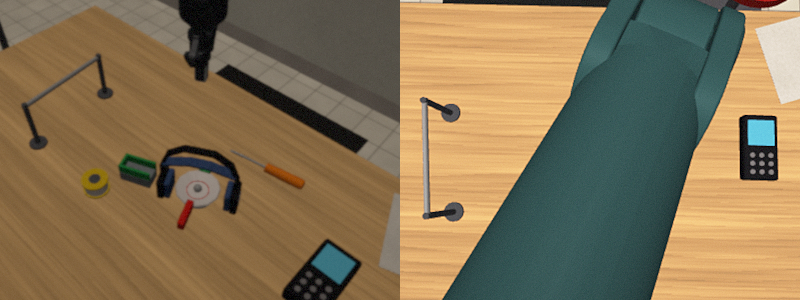

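Run:
```python
from h import *
np.set_printoptions(precision=4,suppress=True)
s=get_state(); e=np.array(s["ee_pos"]); print(e,s["orientation"])
print("tcp side",proj("side",e),"base",proj("side",np.zeros(3)),"tcp top",proj("top",e), "cam", [ray(n,(320,200))[0] for n in("side","top")])
print("side ray of seen fingertip (330,140)",atz("side",(330,140),.32),atz("side",(330,140),.2))
```

```text
[ 0.5707 -0.116   0.3195] [[-0.4439  0.8961 -0.001 ]
 [ 0.8961  0.4439 -0.    ]
 [ 0.0004 -0.0009 -1.    ]]
tcp side [330.1465 152.9267] base [ 73.9207 403.6576] tcp top [334.6009 190.286 ] cam [array([ 0.1159, -0.5138,  0.8434]), array([ 0.4767, -0.0801,  0.9056])]
side ray of seen fingertip (330,140) [ 0.5974 -0.0914  0.32  ] [0.7078 0.0054 0.2   ]
```

Run:
```python
import cv2
a=cv2.imread("pics/side1.png")[0:200,210:470]
cv2.imwrite("pics/v2.png",cv2.convertScaleAbs(cv2.resize(a,None,fx=3,fy=3,interpolation=cv2.INTER_CUBIC),alpha=1.8))
```

```text
(no output)
```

View pics/v2.png

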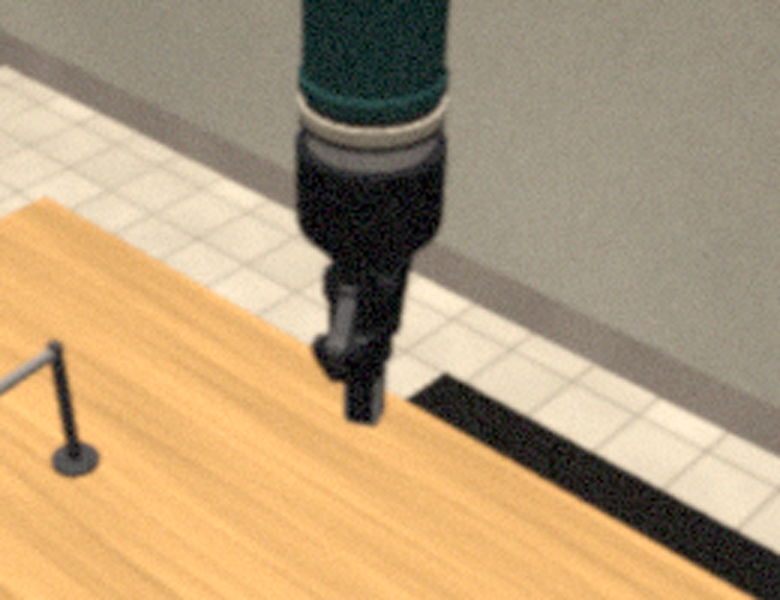

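Run:
```python
from h import *
import cv2
np.set_printoptions(precision=4,suppress=True)
move_pose([.48,-.40,.22],down(.1))
for n in("side","top"): cv2.imwrite(f"pics/{n}2.png",get_image(n)[:,:,::-1])
s=get_state(); e=np.array(s["ee_pos"]); print(s["t"],e)
q=[]
for n in("side","top"):
    u=proj(n,e); print(n,u); im=cv2.imread(f"pics/{n}2.png")
    c0=int(np.clip(u[0]-65,0,510)); r0=int(np.clip(u[1]-110,0,200)); print(c0,r0)
    q.append(cv2.resize(im[r0:r0+195,c0:c0+130],None,fx=3,fy=3,interpolation=cv2.INTER_CUBIC))
cv2.imwrite("pics/v3.png",cv2.convertScaleAbs(np.hstack(q),alpha=1.6))
```

```text
8.6583 [ 0.482  -0.3981  0.2203]
side [422.8811 307.2137]
357 197
top [480.0626 248.4099]
415 138
```

View pics/v3.png

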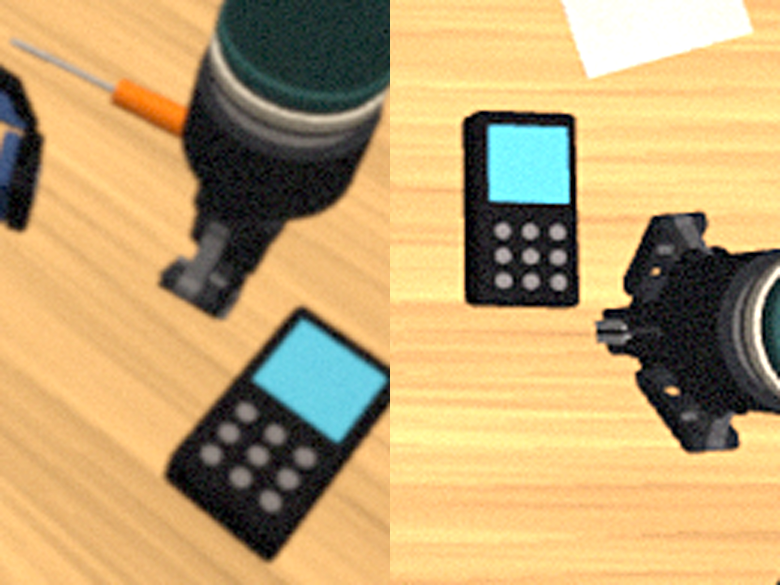

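Run:
```python
from h import *
np.set_printoptions(precision=4,suppress=True)
import h
for s,t in(((425,298),(489,248.5)),((429,301),(484.5,248.5)),((427,301),(487,248.5))):
    h.sp=lambda p:np.array(p); h.tp=h.sp
    print(h.tri(s,t))
```

```text
(array([ 0.4807, -0.3984,  0.2515]), np.float64(0.003545922988795501))
(array([ 0.4841, -0.4004,  0.2384]), np.float64(0.006404169805605829))
(array([ 0.4821, -0.4007,  0.2425]), np.float64(0.00046107933429989417))
```

Run:
```python
from h import *
np.set_printoptions(precision=4,suppress=True)
move_pose([.42,-.28,.05],down(.3))
print(np.array(get_state()["wrist_force"]))
for z,v in((.005,.05),(-.06,.025)):
    try: r=move_straight([.42,-.28,z],max_speed=v,guard=4)
    except MotionError as ex: print(ex); break
    s=get_state(); print(r,s["t"],np.array(s["ee_pos"]),np.array(s["wrist_force"]))
    if r: break
move_straight([.42,-.28,.06],max_speed=.15)
```

```text
[0.3616 0.4461 0.3485]
False 10.5833 [ 0.4201 -0.2801  0.0051] [-0.3905  0.6875  0.2542]
True 12.1167 [ 0.42   -0.28   -0.0337] [-0.4782  0.2425  7.7638]
```

Run:
```python
from h import *
import cv2
np.set_printoptions(precision=4,suppress=True)
def st(m): s=get_state(); print(m,round(s["t"],2),np.array(s["ee_pos"]),np.array(s["wrist_force"]),round(s["finger_gap"],3))
hx,hy,a=.571,-.116,.46
d=cv2.absdiff(cv2.imread("pics/side0.png"),cv2.imread("pics/side1.png"))[200:280,285:375]; print("change",d.mean(),d.max())
move_straight([.42,-.28,.22],max_speed=.25); gripper_to(1.0)
move_pose([hx,hy,.20],down(a))
print(move_straight([hx,hy,.111],max_speed=.1,guard=8)); st("at")
gripper_to(0.0); st("grip")
if get_state()["finger_gap"]>.05:
    move_straight([hx,hy,.29],max_speed=.12); st("up")
    move_straight([.535,.10,.29],max_speed=.2,ori=down(.28)); st("half")
    move_straight([.534,.322,.29],max_speed=.2,ori=down(.106)); st("over")
for n in("side","top"): cv2.imwrite(f"pics/{n}3.png",get_image(n)[:,:,::-1])
cv2.imwrite("pics/v4.png",np.hstack([cv2.imread(f"pics/{n}3.png")[0:300,r:r+400] for n,r in(("side",80),("top",0))]))
```

```text
change 3.498009259259259 26
False
at 16.41 [ 0.5715 -0.1163  0.1115] [-0.4559 -0.2066 -1.0613] 1.002
grip 17.06 [ 0.571  -0.116   0.1112] [0.8088 1.1995 2.6044] 0.168
up 18.7 [ 0.5705 -0.1158  0.2892] [-0.758  -0.3177 -2.3183] 0.169
half 19.94 [0.5351 0.0985 0.2901] [ 0.1092 -0.1548 -3.2085] 0.171
over 21.2 [0.5344 0.3198 0.2901] [ 0.0929 -0.799  -2.2019] 0.169
```

View pics/v4.png

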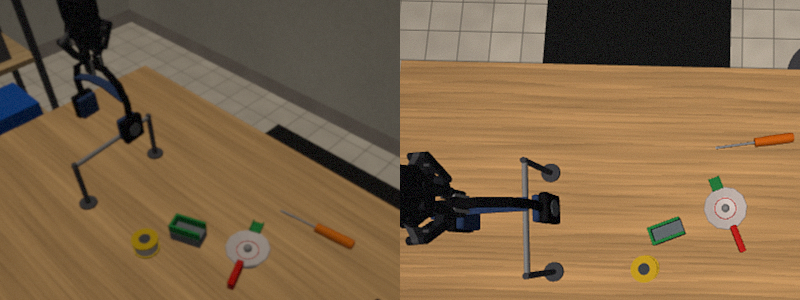

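Run:
```python
from h import *
import cv2
np.set_printoptions(precision=4,suppress=True)
def st(m): s=get_state(); print(m,round(s["t"],2),np.array(s["ee_pos"]),np.array(s["wrist_force"]),round(s["finger_gap"],3))
move_straight([.534,.322,.15],max_speed=.15); st("near")
print(move_straight([.534,.322,.122],max_speed=.03,guard=3)); st("touch")
gripper_to(1.0); st("open")
move_straight([.534,.322,.24],max_speed=.12)
move_pose([.46,.05,.25],down(.365-np.pi/2)); st("side")
for n in("side","top"): cv2.imwrite(f"pics/{n}4.png",get_image(n)[:,:,::-1])
a=cv2.imread("pics/side4.png")[70:270,100:400]
b=cv2.imread("pics/top3.png")[165:265,280:380]
cv2.imwrite("pics/v5.png",np.hstack([cv2.resize(a,(600,400)),np.vstack([cv2.resize(cv2.imread("pics/top4.png")[100:300,60:260],(200,200)),np.zeros((200,200,3),np.uint8)])]))
big=cv2.resize(b,None,fx=6,fy=6,interpolation=cv2.INTER_CUBIC); cv2.imwrite("pics/v6.png",big)
# segment dish handle / spout / chute in top3
hsv=cv2.cvtColor(cv2.imread("pics/top3.png"),cv2.COLOR_BGR2HSV)
red=(((hsv[...,0]<6)|(hsv[...,0]>174))&(hsv[...,1]>200)&(hsv[...,2]>90)).astype(np.uint8); red[:210]=0; red[260:]=0; red[:,:325]=0; red[:,350:]=0
pts=np.argwhere(red)[:,::-1].astype(np.float32); print(len(pts),cv2.minAreaRect(pts),cv2.boxPoints(cv2.minAreaRect(pts)))
for p in cv2.boxPoints(cv2.minAreaRect(pts)): print(atz("top",p,.044))
```

```text
near 22.38 [0.535  0.3223 0.151 ] [-0.4502 -0.5742 -1.2772] 0.167
True
touch 23.07 [0.5338 0.3221 0.129 ] [-0.8966 -0.6112  4.234 ] 0.172
open 23.76 [0.5325 0.3217 0.1279] [-0.0237  0.0465  0.0825] 0.999
side 25.93 [0.4607 0.0512 0.2499] [-0.2388  0.6678  0.441 ] 0.999
170 ((337.44830322265625, 238.1206817626953), (27.29721450805664, 6.313641548156738), 68.19859313964844) [[329.4483 226.6207]
 [335.3104 224.2759]
 [345.4483 249.6207]
 [339.5862 251.9655]]
[ 0.527  -0.1219  0.044 ]
[ 0.5329 -0.1358  0.044 ]
[ 0.4734 -0.1607  0.044 ]
[ 0.4676 -0.1469  0.044 ]
```

View pics/v5.png

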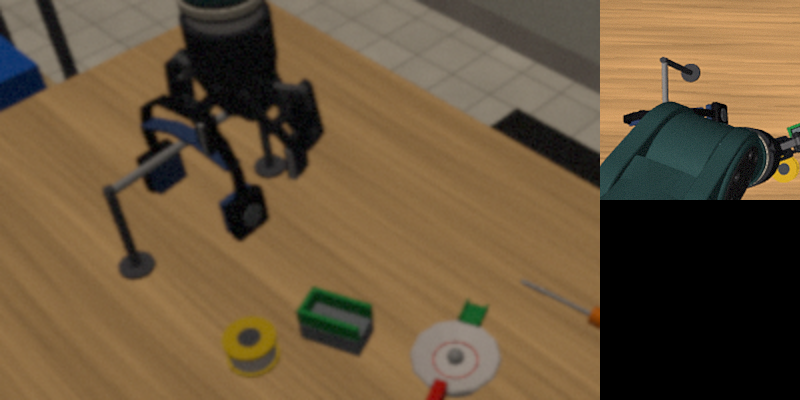

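View pics/v6.png

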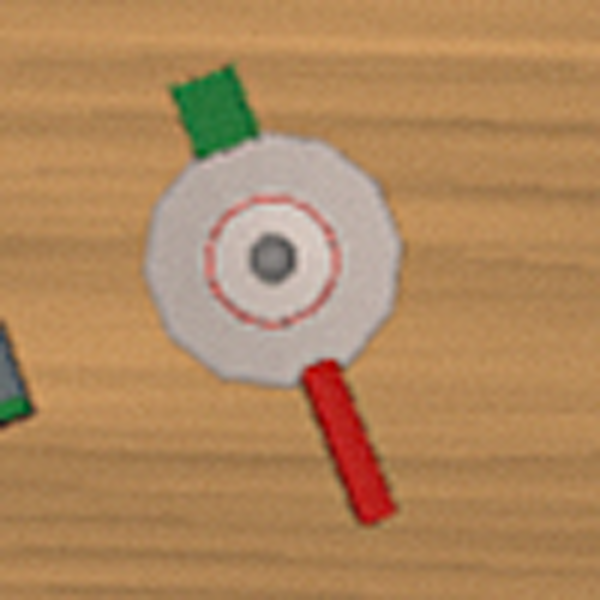

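```bash
cat >> h.py <<'E'
C=np.array([.576,-.1112]); R0=.085; Y0=.383
def pose(yaw,z): return [*(C-R0*np.array([np.cos(yaw),np.sin(yaw)])),z],down(yaw-np.pi/2)
def st(m):
    s=get_state(); print(m,round(s["t"],2),np.array(s["ee_pos"]).round(4),np.array(s["wrist_force"]).round(2),np.array(s["ft_torque"]).round(2),round(s["finger_gap"],3))
E
python3 - <<'E'
from h import *
import cv2
print("ball",atz("top",(325.3,208),.028))
p,o=pose(Y0,.12); move_pose(p,o); st("above")
for y in np.linspace(Y0,Y0+1.572,5): print(np.round(ik(*pose(y,.032)),2))
print(move_straight(pose(Y0,-.018)[0],max_speed=.08,guard=5)); st("at")
gripper_to(0.0); st("grip")
cv2.imwrite("pics/side5.png",get_image("side")[:,:,::-1])
E
```

```text
ball [ 0.57318709 -0.11174481  0.028     ]
above 26.97 [ 0.4978 -0.1419  0.12  ] [0.67 0.64 0.3 ] [ 0.   -0.02  0.03] 0.999
[-0.23  0.69  0.6   2.2  -0.86  0.5  -0.13]
[-0.13  0.69  0.52  2.14 -0.73  0.49  0.16]
[-0.05  0.69  0.45  2.07 -0.6   0.51  0.44]
[ 0.01  0.7   0.36  1.99 -0.47  0.53  0.69]
[ 0.05  0.71  0.27  1.92 -0.34  0.55  0.93]
False
at 28.84 [ 0.4974 -0.143  -0.0177] [-0.44  0.03  0.99] [ 0.04  0.04 -0.02] 0.992
grip 29.48 [ 0.4972 -0.143  -0.0179] [0.3  0.61 2.64] [0.04 0.   0.02] 0.181
```

```bash
python3 - <<'E'
from h import *
import cv2
move_straight(pose(Y0,.032)[0],max_speed=.025); st("up")
def ball(n):
    im=get_image(n); cv2.imwrite(f"pics/{n}_{get_state()['t']:.1f}.png",im[:,:,::-1]); return im
ball("side"); ball("top")
for y in np.linspace(Y0,Y0+1.572,7)[1:]:
    p,o=pose(y,.032); move_straight(p,max_speed=.035,ori=o)
pause(1); st("turned"); a=ball("side"); b=ball("top")
# measure: dish (white), ball (grey) and handle in the side picture
c=proj("side",np.array([*C,.07+.01])); print("expected ball side px",c, "spout",proj("side",np.array([*(C+.08*np.array([np.cos(1.955),np.sin(1.955)])),.086])))
E
ls pics
```

```text
up 31.68 [ 0.4971 -0.143   0.0319] [ 0.96 -0.08 -1.39] [-0.03  0.12  0.02] 0.18
turned 37.48 [ 0.6078 -0.19    0.032 ] [-0.61 -0.36 -1.4 ] [-0.12 -0.04 -0.  ] 0.181
expected ball side px [327.98662612 232.11867028] spout [295.09298309 220.51242178]
ov_side.png
ov_top.png
sc.png
side0.png
side1.png
side2.png
side3.png
side4.png
side5.png
side_31.7.png
side_37.5.png
tc.png
top0.png
top1.png
top2.png
top3.png
top4.png
top_31.8.png
top_37.6.png
v1.png
v2.png
v3.png
v4.png
v5.png
v6.png
```

Run:
```python
from h import *
import cv2,glob
for f in("side0","side_31.7","side_37.5"):
    im=cv2.imread(f"pics/{f}.png"); hsv=cv2.cvtColor(im,cv2.COLOR_BGR2HSV).astype(int); H,S,V=[hsv[...,i] for i in range(3)]
    box=np.zeros(S.shape,bool); box[190:285,285:375]=1
    def big(m,k=0):
        n,l,s,c=cv2.connectedComponentsWithStats((m&box).astype(np.uint8)); i=1+s[1:,4].argmax(); return s[i],c[i],l==i
    s,c,m=big((S<45)&(V>120)); 
    hull=cv2.convexHull(np.argwhere(m)[:,::-1].astype(np.int32)); e=cv2.fitEllipse(hull)
    inn=np.zeros(S.shape,np.uint8); cv2.ellipse(inn,(tuple(e[0]),(e[1][0]*.5,e[1][1]*.5),e[2]),1,-1)
    k=(inn>0)&(V<135)&(S<60); bc=np.argwhere(k).mean(0)[::-1] if k.any() else None
    r=(inn>0)&(S>55)&((H<12)|(H>168))
    print(f,"dish ell",np.round(e[0],1),np.round(e[1],1),round(e[2],1),"ball",bc,k.sum(),"ring",np.argwhere(r).mean(0)[::-1].round(1),r.sum())
    g=big((H>50)&(H<80)&(S>100)); print("  green",g[0],g[1].round(1)); 
    rd=big(((H<6)|(H>174))&(S>170)&(V>70)); print("  red",rd[0],rd[1].round(1))
z=.070
for n,X in(("centre@rim",[*C,.081]),("ball",[*C,.078]),("handle mid",[*(C-.08*np.array([np.cos(1.955),np.sin(1.955)])),.084])): print(n,proj("side",np.array(X)))
a,b=[cv2.imread(f"pics/{f}.png") for f in("side_31.7","side_37.5")]
print("rail area change 31.7->37.5",cv2.absdiff(a,b)[100:200,150:250].mean(),cv2.absdiff(a,b)[210:260,330:470].mean())
cv2.imwrite("pics/v7.png",np.hstack([cv2.resize(b[180:290,270:390],None,fx=4,fy=4,interpolation=cv2.INTER_CUBIC),cv2.resize(b[90:200,150:240],None,fx=4,fy=4)]))
```

```text
side0 dish ell [327.3 248. ] [34.3 42.6] 92.2 ball [327.34210526 247.84210526] 76 ring [328.2 243.9] 48
  green [330 229  10   3  16] [334.7 229.9]
  red [308 260  15  25 176] [315.3 272.7]
side_31.7 dish ell [341.3 231.5] [15.  26.3] 156.7 ball None 0 ring [338.2 233.2] 6
  green [333 208  11  11  85] [337.6 213.2]
  red [307 253  10  23 149] [311.6 264.4]
side_37.5 dish ell [329.3 240. ] [43.9 49.8] 11.5 ball [329.47058824 237.49411765] 85 ring [329.3 242.1] 41
  green [296 219  15  11 113] [303.6 224. ]
  red [369 239   6  12  48] [371.9 244.5]
centre@rim [327.99403192 231.83923241]
ball [327.97184821 232.67627469]
handle mid [362.28826471 241.33531819]
rail area change 31.7->37.5 3.4437333333333333 20.961714285714287
```

Run:
```python
from h import *
import cv2
def meas(f):
    im=cv2.imread(f"pics/{f}.png"); H,S,V=[cv2.cvtColor(im,cv2.COLOR_BGR2HSV)[...,i].astype(int) for i in range(3)]
    box=np.zeros(S.shape,bool); box[195:270,290:375]=1
    def comps(m):
        n,l,s,c=cv2.connectedComponentsWithStats((m&box).astype(np.uint8)); return [(s[i][4],c[i].round(2)) for i in range(1,n) if s[i][4]>15]
    print(f,"green",comps((H>50)&(H<80)&(S>100)),"dark grey",comps((S<70)&(V<115)&(V>40)))
for f in("side3","side4","side_31.7","side_37.5"): meas(f)
B=np.array([.5732,-.1117]) 
d=lambda y:np.array([np.cos(y),np.sin(y)])
for lab,y,dz in(("rest",.383,0),("lift",.383,.05),("turn",1.955,.05)):
    print(lab,"ball",proj("side",np.array([*B,.028+dz])).round(1),"spout65",proj("side",np.array([*(B+.065*d(y)),.036+dz])).round(1),"spout if sag .05",proj("side",np.array([*(B+.065*d(y)),.036+dz-.05*.15])).round(1))
```

```text
side3 green [(np.int32(91), array([335.93, 226.71]))] dark grey [(np.int32(23), array([368.09, 213.57])), (np.int32(52), array([327.37, 248.1 ])), (np.int32(30), array([330.57, 265.8 ]))]
side4 green [(np.int32(90), array([335.98, 226.7 ]))] dark grey [(np.int32(19), array([368.47, 213.74])), (np.int32(48), array([327.38, 248.1 ])), (np.int32(25), array([329.92, 266.08]))]
side_31.7 green [(np.int32(85), array([337.64, 213.22]))] dark grey [(np.int32(349), array([313.59, 217.06])), (np.int32(86), array([338.35, 242.19])), (np.int32(43), array([330.37, 249.16])), (np.int32(69), array([331.68, 262.59])), (np.int32(20), array([317.8 , 265.55]))]
side_37.5 green [(np.int32(113), array([303.65, 224.04]))] dark grey [(np.int32(156), array([365.99, 199.79])), (np.int32(96), array([360.9 , 235.89])), (np.int32(50), array([329.7 , 234.14])), (np.int32(46), array([327.98, 265.02]))]
rest ball [327.  246.9] spout65 [336.5 224.7] spout if sag .05 [336.4 226.6]
lift ball [327.3 233.5] spout65 [337.2 210.9] spout if sag .05 [337. 213.]
turn ball [327.3 233.5] spout65 [300.5 223.1] spout if sag .05 [300.6 225.3]
```

Run:
```python
from h import *
st("final"); job_done()
```

```text
final 37.58 [ 0.6079 -0.19    0.032 ] [-0.26 -0.46 -1.  ] [-0.12 -0.02 -0.04] 0.176
the job is handed in; nothing more can be done
```

I hung the headset astride the middle of the rail. I then gripped the dish by its handle, lifted it 5 cm and turned it a quarter turn anticlockwise. I handed the job in at 37.6 s of the 67 s allowed, with the dish still held up. `job_done` gives no verdict, so the end state rests on my own checks below.

**What went wrong on the way:** the first headset grasp closed on air. Both cameras, and then a light touch on the bench with the empty gripper, showed the real fingertips about 33 mm higher than the reported tool position. I corrected for this in every later move, and the second grasp held.

**Last checks:**
- **Headset:** a picture just after release showed it hanging astride the bar. The wrist force fell to about 0 N on release, and the rail area looked unchanged between the lift and the end of the turn.
- **Lift:** the wrist carried about 1.4 N, which matches the dish and ball. The spout rose 13.5 px against 13.8 px predicted, so the dish sagged only about 0.01 rad.
- **Turn:** in the side view, the spout and ball sat within about 1 px of where I predicted them relative to each other. That is roughly 2–3 mm, so the ball is near the middle and the spout faces the chute.

**What I could not confirm, or what disagreed:**
- The side camera read about 1–2 px low throughout, and I allowed for that.
- The last picture could not be viewed because I had reached the limit of 12, so the final check was by image code only.
- That code's ring and dish-outline fits were too noisy to use, because the gripper covered part of the dish.

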